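Open the child-resistant button-cell canister

TASK

Open the yellow used-battery canister leaning in its stand: press its white child-resistant cap down along the leaning axis and, still pressing, turn it anticlockwise until it comes free (turning alone only spins it idly). Lift the cap off and set it down, not dropped, upright with its top up in the middle of the yellow block of notes beside the stand, then let go; do not shift the carton, glue stick or tape measure.

Things in the scene. Friction and masses are not known exactly. Their poses are not given: they have to be found in the camera images.
- stand: heavy dark base plate 130 x 96 mm with a grey socket that holds the canister leaning 30 degrees from vertical; it does not move. Origin: on the desk under the plate; its -x is the side the canister leans to, roughly the robot's
- canister: yellow canister, 62 mm diameter, 119 mm long, fixed in the stand. Origin: centre of its mouth, the rim plane of the 26 mm white neck. z: its axis, out of the mouth (up and roughly towards the robot, 30 degrees from vertical). Its shoulder (54 mm wide, then 62 mm) begins 34 mm below the mouth; beside the cap fingers have free room down to there
- cap: inner ring of the loose cap (whole cap: white ribbed cup, 48 mm outer diameter, 37 mm high, 75 g). Origin: centre of the cap's lower rim; z: its axis, out of the top. Locked: origin on the canister's axis 19 mm below the mouth, x parallel to the canister's x. Turned 32 degrees anticlockwise seen from the top (+ about z) it is free, stop at 45; then it lifts straight off along z
- cap_top (a point): centre of the flat top (red mark) of the cap's white outer shell, which the fingers hold by its 48 mm side; 37 mm along z from the cap's origin when not pressed. Not pressed, the shell spins freely round the inner ring; pressed 4 mm or more it takes the ring along, after 0 to 30 degrees of idle turn, against 0.2 N m at most. So about 80 degrees of turn while pressed opens it
- cap_shell (a joint): how far the outer shell is pressed down on the inner ring, m: 0 up, 0.005 fully down. A spring lifts it: 4 N begins to move it, 10 N brings it to its stop; above 12 N the whole cap yields 1.5 mm more. If it blocks 1 to 3 mm down, teeth stand on teeth: turn a little and press on. Let it come up before lifting off
- note_block: yellow block of paper notes, 76 x 76 mm, 32 mm high, loose, lying flat on the desk, 0.15 kg. Origin: centre of its underside; z up
- pad_carton: bystander: pale carton with a tan band, 59 x 92 mm, 36 mm high, on the desk. Origin: centre of its underside
- glue_stick: bystander: pale grey glue stick standing upright, 27 mm diameter, 98 mm high. Origin: centre of its underside
- tape_measure: bystander: black and yellow tape measure standing on the desk, 38 x 72 mm, 64 mm high. Origin: centre of its underside

How it is judged:
On the way, in this order (a step that is already met when the one before it is completed fails the run):
1. the cap's inner ring has been turned at least 23 degrees open while still on the canister (angle between the x axis of cap and the x axis of canister, either way round above 0.4 rad and distance between cap and canister below 0.03 m), for 0.02 s.
2. the cap is off: held by the fingers more than 35 mm above its locked place (z of cap in the frame of canister above 0.016 m and contact force between the fingers and cap above 0.5 N), for 0.1 s.
3. the cap stands on the block of notes, top up, while the fingers still hold it (contact force between cap and note_block above 0.1 N and contact force between the fingers and cap above 0.3 N and angle between cap's own z axis and vertical below 0.3 rad), for 0.02 s.
At the end, for the whole second after the job is handed in: the cap stands at rest, top up (within 6 degrees), on the block of notes lying flat on the desk, its centre within 18 mm of the block's centre, and is released (horizontal distance between cap and note_block below 0.018 m and height (world z) of cap between 0.027 and 0.037 m and angle between each of cap, note_block's own z axis and vertical below 0.1 rad and height (world z) of note_block below 0.005 m and linear speed of cap below 0.02 m/s); the robot touches nothing.
It fails at once if the pale carton is shifted by more than 25 mm (distance of pad_carton from where it was at the start of the episode above 0.025 m).
It fails at once if the glue stick is shifted by more than 25 mm (distance of glue_stick from where it was at the start of the episode above 0.025 m).
It fails at once if the tape measure is shifted by more than 25 mm (distance of tape_measure from where it was at the start of the episode above 0.025 m).
It also fails if it takes over 42 s, if anything falls off the work surface, if the arm or the gripper's body presses on something with over 40 N, if the wrist force passes 120 N, or if a joint passes its speed limit or range.

ROBOT

A 7-joint arm with a two-finger parallel gripper is mounted at the origin on a cart in front of the work surface, level with it; the furniture and walls round the work are solid. World frame = base frame: x ahead of the robot, y to its left, z up, the work surface at z = 0. Lengths are in m, angles in rad, forces in N, time in s.
With the tool pointing down it reaches from about 0.35 to 0.9 m from the base axis. Payload 19.9 kg.
Tool frame: the origin (TCP) lies on the centre line of the jaws, within the pads' length; the fingertips stand 22 mm ahead of it and the grasp point (between the pads) lies 3 mm ahead of it; z points along the fingers, y is the line along which they close (so a half turn about z gives the same grasp; the last joint's range is limited). The gripper opens to 85 mm and grips with 20 to 120 N. Pads are 22 mm wide; open, the fingers measure 114 mm over their backs; the gripper's body (76 mm by 85 mm) begins 54 mm behind the grasp point. The pads swing forward as they close: fully open they stand 13 mm farther back than shut.
Start: joints at [-1.367, 0.417, -0.01, 1.614, 0.005, 1.111, -0.053], TCP at [0.152, 0.606, 0.253] pointing down, gripper open.
Joint ranges: [-2.81, 2.81], [-0.39, 2.02], [-1.27, 1.25], [0.06, 2.57], [-1.19, 4.33], [0.19, 2], [-2.82, 2.82]. Speed limits (rad/s): [1.89, 1.89, 2.39, 2.39, 3.01, 3.01, 3.01].

INTERFACE

Orientations are given as [roll, pitch, yaw] about the fixed x, y, z axes, in that order (R = Rz(yaw) Ry(pitch) Rx(roll)).
In Python, from bench import status, cams, bot gives the robot as it stands. The module is installed in compiled form; this text tells all that it offers.
- The arm moves only by the tool jog_arm, never from a script. Its argument "steps" is a list of rows, each a list of 3 entries, a list of its own where there are three numbers: the shift along the tool's x, y, z in cm, then the turn about the tool's z in rad, then the finger opening in cm, from 0 to 8.54. In form: [[[tx, ty, tz], turn, fingers], ...]. A call has 1 to 12 rows; each row shifts and turns the commanded pose from where the row before left it, along the tool's axes as they then stand; what a row does not reach is not made up. A row lasts 1/8 s, in which the tool goes at most 62.5 mm and 10.7 degrees, less where a joint would pass 70% of its speed; a pose out of reach is approached as far as the arm can. A call is refused whole if a number of a shift passes 6.25 or a number of a turn 0.188, either way. A call with a gripper value outside its range is refused whole. The fingers move at their own pace and stop on an object; the grip force is fixed at half the most. Time passes only in rows, so rows that do not move let the fingers close. It gives the time, the measured TCP pose, the force and the opening at its end, in the units of the state.
- status.get_obs(): the state, without advancing time (a new reading comes with each control period).
- cams.grab_frame(name): name is "scene" or "top"; returns a dict with "frame" (420x560x3 uint8, red, green, blue), "depth" (420x560 float32, m along the optical axis (not along the pixel's ray), 0 where there is no reading), "fov_y" (degrees; the focal length in pixels is half the picture's height over the tangent of half this angle, whatever the lens; pixels are square), "cx", "cy" (the principal point, pixels), "R" (3x3) and "t" (3): a world point X has camera coordinates R X + t. Camera axes: x right, y down, z forward; pixel columns grow to the right and rows downward; lengths in m; the calibration is good to about 2 mm. A picture is of the moment at which its call begins.
- bot.close_job(): hands the job in, once; it reports no verdict.
The state is a dict: "time_s": time; "joint_pos": joint angles; "joint_vel": joint speeds; "effort": joint torques, N m; "tcp_pos": TCP position; "orientation": TCP orientation; "wrist_force": force on the tool from outside, world axes, zero at the start; "wrist_torque": the same for the moment, N m; "finger_gap": finger opening in m.
Only numpy, scipy, OpenCV 4.12 (cv2) and the standard library are available. Lean on these libraries where they do the work, as an engineer would, in place of code of your own. Each camera call takes 0.05 s, during which the arm holds its last target. There are 200 camera calls.

## Working session

There is one attempt and no reset: what is moved stays moved. The work goes in short steps, Python scripts to look and compute and a tool call to move; the robot and the scene stay as the last step left them, time stands still between calls to the robot, and variables do not carry over. Pictures are saved under pics/ and viewed, on a budget of 10 in all, crops included, one or two more only if the job needs it, and the job is handed in when it is done.

Besides the shell and the picture viewer there is one more tool, called after "Emit:" by a JSON object that holds its "op" and its "data". jog_arm: Moves the arm, as the interface text tells. Its arguments: {"type":"object","properties":{"steps":{"type":"array"}},"required":["steps"]}

```bash
mkdir -p pics; cat > h.py <<'E'
import numpy as np, cv2
from bench import status, cams, bot
from scipy.spatial.transform import Rotation as Ro
def grab(n):
    f=cams.grab_frame(n); np.savez('%s.npz'%n,**f); return f
def load(n): return dict(np.load('%s.npz'%n))
def cloud(f):
    d=f['depth']; h,w=d.shape; fl=h/2/np.tan(np.radians(float(f['fov_y']))/2)
    v,u=np.mgrid[:h,:w]; P=np.stack([(u-f['cx'])/fl*d,(v-f['cy'])/fl*d,d],-1)
    W=(P-f['t'])@f['R']; W[d==0]=np.nan; return W
E
python3 - <<'E'
from h import *
for n in('scene','top'):
    f=grab(n); cv2.imwrite('pics/%s0.png'%n,f['frame'][:,:,::-1]); print(n,f['R'].round(3).tolist(),f['t'],f['fov_y'],f['cx'],f['cy'])
print(status.get_obs())
E
```

```text
scene [[0.785, -0.62, 0.012], [-0.417, -0.542, -0.729], [0.459, 0.567, -0.684]] [-0.45690013  0.32441558  0.68080972] 55.39915450973113 274.4016240035157 202.88165154205106
top [[0.109, -0.994, 0.002], [-0.967, -0.107, -0.233], [0.232, 0.024, -0.972]] [-0.05609012  0.59739001  0.92701106] 55.211416879758815 275.7702215164835 212.437725116613
{'time_s': 0.1, 'joint_pos': array([-1.36647692,  0.41790687, -0.01029713,  1.61409479,  0.00472413,
        1.11073927, -0.05299708]), 'joint_vel': array([-5.25886238e-04, -2.40946715e-03,  7.77361719e-04, -2.10111529e-03,
        1.55279309e-03,  1.67893819e-03,  8.01088575e-05]), 'effort': array([ 1.27672385e-03, -8.65825009e+01,  6.79741669e-01, -4.35629833e+01,
        1.91689254e-02,  4.84863936e-03,  1.09376626e-04]), 'tcp_pos': array([0.15204018, 0.60592523, 0.25273555]), 'orientation': array([-3.14047269e+00,  1.11060493e-04,  2.89578950e+00]), 'wrist_force': array([-0.36036607, -0.756739  , -0.86747728]), 'wrist_torque': array([ 0.04485837,  0.03060425, -0.02671177]), 'finger_gap': 0.0853060526034704}
```

View pics/scene0.png

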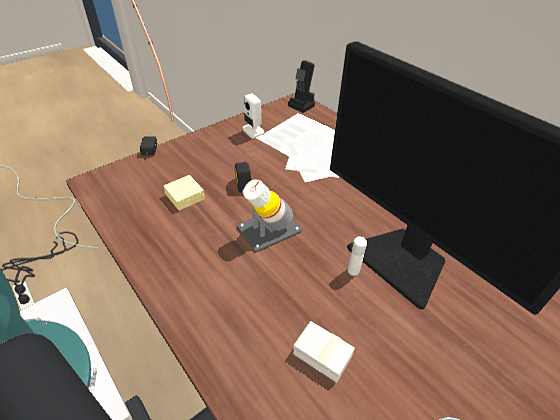

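View pics/top0.png

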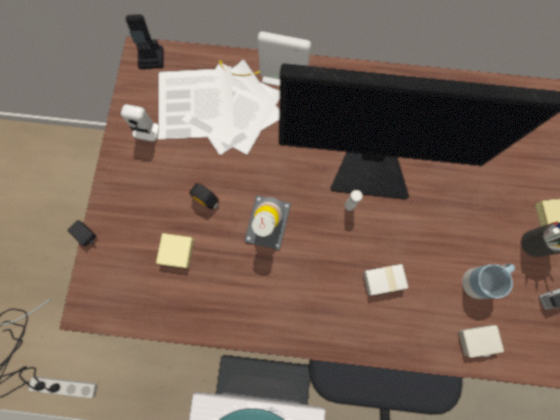

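The scene picture shows the cap at about (257,192), the note block at (184,192), the tape at (242,176), the glue at (357,256) and the carton at (323,351). In the top picture they are at (263,224), (175,251), (204,196), (354,201) and (386,280). Next I'll fit the positions from depth.

```bash
python3 - <<'E'
from h import *
from scipy.optimize import least_squares
C={n:cloud(load(n)) for n in('scene','top')}; F={n:load(n)['frame'].astype(int) for n in C}
W=C['top']
for n,(u,v) in dict(cap=(263,224),block=(175,251),tape=(204,196),glue=(354,201),carton=(386,280),desk=(220,270)).items(): print(n,W[v,u].round(4))
for n in C:
    P=C[n]; c=W[251,175]
    m=(np.linalg.norm(P[...,:2]-c[:2],axis=-1)<.08)&(abs(P[...,2]-.032)<.008)
    r=cv2.minAreaRect(P[m][:,:2].astype(np.float32)*1000); print(n,'block',r,P[m].mean(0).round(4))
    # plate
    cc=W[224,263]
    m=(np.linalg.norm(P[...,:2]-cc[:2],axis=-1)<.12)&(P[...,2]>.006)&(P[...,2]<.022)
    print(n,'plate',cv2.minAreaRect(P[m][:,:2].astype(np.float32)*1000),np.median(P[m],0))
    # near cap white/yellow points
    m=(np.linalg.norm(P[...,:2]-cc[:2],axis=-1)<.1)&(P[...,2]>.05)
    f=F[n]; sat=f.max(-1)-f.min(-1)
    w=m&(sat<40)&(f.min(-1)>140); y=m&(sat>90)&(f[...,0]>170)&(f[...,1]>130)
    print('white',w.sum(),P[w].mean(0),P[w][:,2].max(),'yellow',y.sum(),P[y].mean(0))
    np.savez(n+'_cap.npz',w=P[w],y=P[y])
W=C['top'];
# plane of cap top
p=np.vstack([np.load(n+'_cap.npz')['w'] for n in C]); y=np.vstack([np.load(n+'_cap.npz')['y'] for n in C])
# model fit: axis tilt 30deg azimuth a; top center T; cap points on disc or side r=.024; yellow cylinder r=.031
def res(q):
    T=q[:3];a=q[3];z=np.array([.5*np.cos(a),.5*np.sin(a),3**.5/2])
    def dd(p,R,top,bot):
        d=p-T;h=d@z;r=np.linalg.norm(d-np.outer(h,z),axis=1)
        q1=abs(r-R)+np.maximum(0,h); q2=abs(h-top)+np.maximum(0,r-R)
        return np.clip(np.minimum(q1,q2),0,.008)
    return dd(p,.024,0,-.037)
best=min((least_squares(res,[*(p.mean(0)+[0,0,.01]),a],loss='soft_l1',f_scale=.002) for a in np.radians([150,180,210,240])),key=lambda r:r.cost)
T=best.x[:3];a=best.x[3];print('T',T,'az',np.degrees(a),best.cost,'med res',np.median(best.fun),len(p))
z=np.array([.5*np.cos(a),.5*np.sin(a),3**.5/2]);print('z',z)
d=y-T;h=d@z;print('yellow r',np.percentile(np.linalg.norm(d-np.outer(h,z),axis=1),[10,50,90]),'h',np.percentile(h,[5,50,95]))
E
```

```text
cap [0.5513 0.0335 0.1488]
block [0.4812 0.2512 0.0369]
tape [0.6248 0.1952 0.0612]
glue [ 0.6437 -0.1776  0.0947]
carton [ 0.4672 -0.2794  0.0363]
desk [ 0.4496  0.1378 -0.0015]
scene block ((484.43902587890625, 254.52627563476562), (79.70343780517578, 76.77003479003906), 88.7458724975586) [0.4829 0.2505 0.0326]
scene plate ((559.7845458984375, 27.190074920654297), (184.00949096679688, 118.15486145019531), 4.463519096374512) [0.55966821 0.00851475 0.00870696]
white 705 [0.56661409 0.01834537 0.11899427] 0.15846576295829018 yellow 337 [0.57605087 0.01355627 0.09839961]
top block ((484.3962707519531, 256.662353515625), (76.49630737304688, 75.71585083007812), 88.37813568115234) [0.4837 0.2559 0.0325]
top plate ((575.6502075195312, 55.10818099975586), (153.26315307617188, 177.27407836914062), 71.39911651611328) [0.55578367 0.01769867 0.00841294]
white 466 [0.56200335 0.03277637 0.13591752] 0.1624650536698952 yellow 175 [0.59322639 0.02634621 0.10611207]
T [0.5496512  0.03591452 0.14807105] az 161.5387613792931 0.0023290198782042267 med res 0.00136135111027565 1171
z [-0.47426905  0.15833151  0.8660254 ]
yellow r [0.01735859 0.02453985 0.02917979] h [-0.07245894 -0.057484   -0.05186506]
```

```bash
python3 - <<'E'
from h import *
from scipy.optimize import least_squares
D={n:np.load(n+'_cap.npz') for n in('scene','top')}
T0=np.array([.5497,.0359,.148]);z0=np.array([-.474,.158,.866])
S=[]
for n in D:
    p=D[n]['w'];d=p-T0;h=d@z0;r=np.linalg.norm(d-np.outer(h,z0),axis=1)
    S.append(p[(h>-.034)&(r<.03)])
def res(q,sets):
    a=q[3];z=np.array([.5*np.cos(a),.5*np.sin(a),3**.5/2]);o=[]
    for i,p in enumerate(sets):
        T=q[:3]+(np.append(q[4:6],0)*(1 if i==0 else -1) if len(sets)>1 else 0)
        d=p-T;h=d@z;r=np.linalg.norm(d-np.outer(h,z),axis=1)
        s=np.where(abs(h)<abs(r-.024),abs(h)+np.maximum(0,r-.024),abs(r-.024)+np.maximum(0,h))
        o.append(np.clip(s,0,.006)/np.sqrt(len(p)))
    return np.concatenate(o)
def fit(s):
    b=min((least_squares(res,[*T0,a,0,0],args=(s,),loss='soft_l1',f_scale=.0001) for a in np.radians([150,165,180,195])),key=lambda r:r.cost)
    print(b.x[:3].round(4),np.degrees(b.x[3]).round(1),b.x[4:].round(4),b.cost); return b.x
fit(S[:1]);fit(S[1:]);q=fit(S)
T=q[:3]
out=[]
for n,box in (('scene',(225,165,90,90)),('top',(225,180,90,90))):
    f=load(n);im=f['frame'][:,:,::-1].copy();x,y,w,h=box
    k=4.4;cr=cv2.resize(im[y:y+h,x:x+w],None,fx=k,fy=k,interpolation=cv2.INTER_CUBIC)
    fl=210/np.tan(np.radians(float(f['fov_y']))/2)
    def pr(X):
        c=f['R']@X+f['t'];return (int(((c[0]/c[2]*fl+f['cx'])-x+.5)*k),int(((c[1]/c[2]*fl+f['cy'])-y+.5)*k))
    for az,col in((q[3],(0,0,255)),(np.radians(172),(255,0,0))):
        z=np.array([.5*np.cos(az),.5*np.sin(az),.866]);e1=np.cross(z,[0,0,1]);e1/=np.linalg.norm(e1);e2=np.cross(z,e1)
        for hh,rr in((0,.024),(-.037,.024),(-.06,.031)):
            pts=np.array([pr(T+hh*z+rr*(e1*np.cos(t)+e2*np.sin(t))) for t in np.linspace(0,6.3,60)])
            cv2.polylines(cr,[pts],False,col,1)
    out.append(cr)
cv2.imwrite('pics/ov.png',np.hstack(out)[:, :800])
E
```

```text
[0.5487 0.0347 0.1474] 171.5 [0. 0.] 4.111526650466783e-07
[0.5475 0.0357 0.1471] 171.8 [0. 0.] 7.910902671674086e-07
[0.5481 0.0352 0.1473] 172.7 [ 0.0005 -0.0006] 1.233317549974758e-06
```

View pics/ov.png

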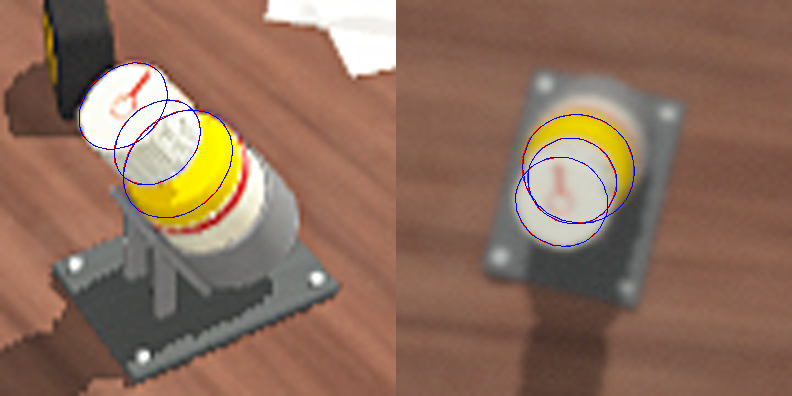

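The overlay fits the cap in both views: top centre at (0.548, 0.035, 0.147), lean azimuth about 172°. The jog can't tilt the tool directly, so any tilt has to come from the documented behaviour at the edge of reach. I'll move above the work and see how the joints respond.

Emit:
{"op": "jog_arm", "data": {"steps": [[[-4.3,-3.8,-2.4],0,8.5],[[-4.3,-3.8,-2.4],0,8.5],[[-4.3,-3.8,-2.4],0,8.5],[[-4.3,-3.8,-2.4],0,8.5],[[-4.3,-3.8,-2.4],0,8.5],[[-4.3,-3.8,-2.4],0,8.5],[[-4.3,-3.8,-2.4],0,8.5],[[-4.3,-3.8,-2.4],0,8.5],[[-4.3,-3.8,-2.4],0,8.5],[[-4.3,-3.8,-2.4],0,8.5],[[-4.3,-3.8,-2.4],0,8.5],[[-4.3,-3.8,-2.4],0,8.5]]}}

```text
time_s: 1.6
tcp_pos: [0.5422, 0.0368, 0.5421]
orientation: [3.141, 0.0, 2.896]
wrist_force: [0.7, 0.4, 0.5]
finger_gap: 0.0847
```

```bash
cat > st.py <<'E'
from h import *
o=status.get_obs()
for k in('time_s','joint_pos','tcp_pos','orientation','wrist_force','wrist_torque','finger_gap'): print(k,np.round(o[k],4).tolist())
R=Ro.from_euler('xyz',o['orientation']).as_matrix(); print(R.round(4).tolist())
A=np.array([-.4952,.0689,.866]);print('tilt',np.degrees(np.arccos(-R[2,2])),'to axis',np.degrees(np.arccos(-R[:,2]@A)))
E
python3 st.py
```

```text
time_s 1.6
joint_pos [-0.5873, 0.1588, 0.5554, 1.3456, -0.0839, 1.6603, 1.2805]
tcp_pos [0.5422, 0.0368, 0.5421]
orientation [3.1415, 0.0001, 2.8963]
wrist_force [0.6737, 0.4325, 0.4997]
wrist_torque [0.0242, -0.0037, 0.0551]
finger_gap 0.0847
[[-0.9701, 0.2428, 0.0001], [0.2428, 0.9701, 0.0001], [-0.0001, 0.0001, -1.0]]
tilt 0.008484924667351689 to axis 29.99648449660428
```

Emit:
{"op": "jog_arm", "data": {"steps": [[[0,0,-6.2],0,8.5],[[0,0,-6.2],0,8.5],[[0,0,-6.2],0,8.5],[[0,0,-6.2],0,8.5]]}}

```text
time_s: 2.1
tcp_pos: [0.53, 0.0379, 0.7212]
orientation: [3.122, 0.062, 2.896]
wrist_force: [-0.7, 0.2, -0.4]
finger_gap: 0.085
```

```bash
python3 st.py
```

```text
time_s 2.1
joint_pos [-0.3627, 0.2021, 0.3297, 0.8794, -0.073, 2.0042, 1.2515]
tcp_pos [0.53, 0.0379, 0.7212]
orientation [3.1219, 0.0623, 2.8959]
wrist_force [-0.7484, 0.1729, -0.45]
wrist_torque [-0.0329, 0.0538, 0.0268]
finger_gap 0.085
[[-0.9681, 0.242, 0.0652], [0.2427, 0.9701, 0.0039], [-0.0623, 0.0196, -0.9979]]
tilt 3.743836187351058 to axis 26.342307662056665
```

The tilt grows once joint 6 reaches its stop, so I'll keep going up and outward.

Emit:
{"op": "jog_arm", "data": {"steps": [[[-1,0.2,-6],0,8.5],[[-1,0.2,-6],0,8.5],[[-1,0.2,-6],0,8.5],[[-1.5,0.2,-6],0,8.5]]}}

```text
time_s: 2.6
tcp_pos: [0.5133, 0.0308, 0.8089]
orientation: [3.061, 0.247, 2.887]
wrist_force: [0.1, 0.2, 0.1]
finger_gap: 0.085
```

```bash
python3 st.py
```

```text
time_s 2.6
joint_pos [-0.4169, 0.1598, 0.4103, 0.7306, -0.0831, 2.0033, 1.2621]
tcp_pos [0.5133, 0.0308, 0.8089]
orientation [3.0607, 0.2466, 2.8871]
wrist_force [0.124, 0.2154, 0.0852]
wrist_torque [-0.0465, 0.3025, 0.0505]
finger_gap 0.085
[[-0.9385, 0.2318, 0.2558], [0.2441, 0.9696, 0.0169], [-0.2441, 0.0783, -0.9666]]
tilt 14.85612951917487 to axis 15.724593759872768
```

Emit:
{"op": "jog_arm", "data": {"steps": [[[-1,-2,-5.5],0,8.5],[[-1,-2,-5.5],0,8.5],[[-1,-2,-5.5],0,8.5],[[-1,-2,-5.5],0,8.5]]}}

```text
time_s: 3.1
tcp_pos: [0.4491, -0.058, 0.8835]
orientation: [3.02, 0.406, 2.869]
wrist_force: [-0.5, -0.3, -1.0]
finger_gap: 0.085
```

```bash
python3 st.py
```

```text
time_s 3.1
joint_pos [-0.2046, 0.0486, 0.3401, 0.6725, -0.09, 2.0033, 1.3999]
tcp_pos [0.4491, -0.058, 0.8835]
orientation [3.0196, 0.406, 2.869]
wrist_force [-0.5186, -0.3287, -1.0485]
wrist_torque [-0.0332, 0.4041, 0.0282]
finger_gap 0.085
[[-0.8848, 0.2209, 0.4103], [0.2473, 0.9689, 0.0117], [-0.3949, 0.1118, -0.9119]]
tilt 24.231864277127645 to axis 7.226590435954997
```

Emit:
{"op": "jog_arm", "data": {"steps": [[[-1.5,-4,-4],0,8.5],[[-1.5,-4,-4],0,8.5],[[-1.5,-4,-4],0,8.5]]}}

```text
time_s: 3.48
tcp_pos: [0.4318, -0.1181, 0.8986]
orientation: [3.015, 0.45, 2.863]
wrist_force: [0.3, 1.1, 0.3]
finger_gap: 0.0852
```

```bash
python3 st.py
```

```text
time_s 3.475
joint_pos [0.2953, 0.0546, -0.0186, 0.6302, -0.138, 2.0033, 1.5112]
tcp_pos [0.4318, -0.1181, 0.8986]
orientation [3.0145, 0.4496, 2.8628]
wrist_force [0.286, 1.0613, 0.2778]
wrist_torque [-0.0297, 0.3951, 0.0352]
finger_gap 0.0852
[[-0.8658, 0.22, 0.4494], [0.2478, 0.9688, 0.0032], [-0.4346, 0.1141, -0.8933]]
tilt 26.702925759485467 to axis 5.165716728460952
```

Emit:
{"op": "jog_arm", "data": {"steps": [[[-1,-3,-5.3],0,8.5],[[-1,-3,-5.3],0,8.5],[[-1,-3,-5.3],0,8.5]]}}

```text
time_s: 3.85
tcp_pos: [0.4088, -0.1516, 0.9134]
orientation: [3.011, 0.492, 2.856]
wrist_force: [-0.3, 0.6, -0.7]
finger_gap: 0.0848
```

```bash
python3 st.py
```

```text
time_s 3.85
joint_pos [0.7916, 0.0576, -0.4533, 0.599, -0.1471, 2.0033, 1.5682]
tcp_pos [0.4088, -0.1516, 0.9134]
orientation [3.0109, 0.4918, 2.856]
wrist_force [-0.2657, 0.5981, -0.688]
wrist_torque [0.0334, 0.4944, -0.0026]
finger_gap 0.0848
[[-0.8458, 0.2203, 0.4859], [0.2484, 0.9686, -0.0068], [-0.4722, 0.1149, -0.874]]
tilt 29.077189391752256 to axis 3.6576784704592264
```

Orientation is now 3.7° off the cap's axis, which is good enough. Next I'll work out the pre-grasp shift.

```bash
cat > go.py <<'E'
import sys
from h import *
# args: back (mm along -ztool from grasp), prints remaining shift in tool axes, cm
T=np.array([.5481,.0352,.1473]);A=np.array([-.4952,.0689,.866])
o=status.get_obs();R=Ro.from_euler('xyz',o['orientation']).as_matrix()
P=T-.016*A-(.003+float(sys.argv[1])/1000)*R[:,2]
d=R.T@(P-o['tcp_pos'])*100
print('target',P.round(4),'shift cm',d.round(2),'norm',np.linalg.norm(d).round(2),'q',o['joint_pos'].round(3))
E
python3 go.py 80
```

```text
target [0.5157 0.0347 0.206 ] shift cm [28.99 12.26 66.89] norm 73.93 q [ 0.792  0.058 -0.453  0.599 -0.147  2.003  1.568]
```

Emit:
{"op": "jog_arm", "data": {"steps": [[[2.4,1.02,5.55],0,8.5],[[2.4,1.02,5.55],0,8.5],[[2.4,1.02,5.55],0,8.5],[[2.4,1.02,5.55],0,8.5],[[2.4,1.02,5.55],0,8.5],[[2.4,1.02,5.55],0,8.5],[[2.4,1.02,5.55],0,8.5],[[2.4,1.02,5.55],0,8.5]]}}

```text
time_s: 4.85
tcp_pos: [0.4765, -0.0333, 0.4719]
orientation: [3.014, 0.492, 2.863]
wrist_force: [1.9, -0.1, 0.5]
finger_gap: 0.0848
```

```bash
python3 st.py; python3 go.py 80
```

```text
time_s 4.85
joint_pos [0.8209, -0.2996, -0.6134, 1.925, -0.3074, 0.9748, 1.6191]
tcp_pos [0.4765, -0.0333, 0.4719]
orientation [3.0144, 0.4917, 2.8629]
wrist_force [1.9178, -0.052, 0.4639]
wrist_torque [0.0619, 0.4361, -0.0919]
finger_gap 0.0848
[[-0.8475, 0.2153, 0.4852], [0.2425, 0.9701, -0.0069], [-0.4721, 0.1118, -0.8744]]
tilt 29.02548624407148 to axis 3.667270183061103
target [0.5158 0.0347 0.206 ] shift cm [10.88  4.46 25.11] norm 27.72 q [ 0.821 -0.3   -0.613  1.925 -0.307  0.975  1.619]
```

Emit:
{"op": "jog_arm", "data": {"steps": [[[2.72,1.11,5.2],0,8.5],[[2.72,1.11,5.2],0,8.5],[[2.72,1.11,5.2],0,8.5],[[2.72,1.11,5.2],0,8.5],[[0,0,1],0.18,8.5],[[0,0,1],0.18,8.5],[[0,0,1],0.18,8.5],[[0,0,1],0.18,8.5]]}}

```text
time_s: 5.85
tcp_pos: [0.5113, 0.0217, 0.2291]
orientation: [2.739, 0.297, 2.125]
wrist_force: [0.2, -0.1, 0.2]
finger_gap: 0.0849
```

```bash
python3 st.py; python3 go.py 80
```

```text
time_s 5.85
joint_pos [0.8039, 0.1123, -0.9947, 2.2219, 0.5023, 0.4144, 0.0336]
tcp_pos [0.5113, 0.0217, 0.2291]
orientation [2.7395, 0.2974, 2.125]
wrist_force [0.1791, -0.1334, 0.2425]
wrist_torque [-0.008, 0.4614, -0.0385]
finger_gap 0.0849
[[-0.5031, 0.7221, 0.4747], [0.813, 0.5818, -0.0234], [-0.2931, 0.3742, -0.8798]]
tilt 28.37921538350077 to axis 3.0092965446201583
target [0.5166 0.036  0.2065] shift cm [1.56 0.37 2.21] norm 2.73 q [ 0.804  0.112 -0.995  2.222  0.502  0.414  0.034]
```

Emit:
{"op": "jog_arm", "data": {"steps": [[[1.5,0.37,2.0],0,8.5],[[0,0,0],0.18,8.5],[[0,0,0],0.18,8.5],[[0,0,0],0.18,8.5],[[0,0,0],0.18,8.5],[[0,0,0],0,8.5]]}}

```text
time_s: 6.6
tcp_pos: [0.5157, 0.0361, 0.2089]
orientation: [2.647, -0.023, 1.479]
wrist_force: [0.5, -0.7, -0.1]
finger_gap: 0.085
```

```bash
python3 st.py; python3 go.py 0
```

```text
time_s 6.6
joint_pos [0.5598, 0.1447, -0.7925, 2.2342, 0.6238, 0.3844, -0.8328]
tcp_pos [0.5157, 0.0361, 0.2089]
orientation [2.6465, -0.0235, 1.4793]
wrist_force [0.5447, -0.6574, -0.1001]
wrist_torque [0.004, 0.4956, 0.0349]
finger_gap 0.085
[[0.0913, 0.8752, 0.475], [0.9955, -0.0915, -0.0228], [0.0235, 0.475, -0.8797]]
tilt 28.39411540021808 to axis 3.0280542660026373
target [0.5546 0.0342 0.1361] shift cm [-0.   -0.04  8.26] norm 8.26 q [ 0.56   0.145 -0.793  2.234  0.624  0.384 -0.833]
```

Emit:
{"op": "jog_arm", "data": {"steps": [[[0,0,4],0,8.5],[[0,0,3],0,8.5],[[0,0,1.2],0,8.5],[[0,0,0],0,8.5]]}}

```text
time_s: 7.1
tcp_pos: [0.5543, 0.0348, 0.1357]
orientation: [2.649, -0.023, 1.483]
wrist_force: [-1.2, 0.0, -0.4]
finger_gap: 0.0847
```

```bash
python3 st.py; python3 go.py 0; python3 - <<'E'
from h import *
a=grab('scene')['frame'][140:260,200:320,::-1];b=grab('top')['frame'][160:280,200:320,::-1]
cv2.imwrite('pics/g1.png',cv2.resize(np.hstack([a,b]),None,fx=3.3,fy=3.3,interpolation=cv2.INTER_CUBIC))
E
```

```text
time_s 7.1
joint_pos [0.3145, 0.3421, -0.5485, 2.2093, 1.1085, 0.3075, -1.2778]
tcp_pos [0.5543, 0.0348, 0.1357]
orientation [2.6486, -0.023, 1.4825]
wrist_force [-1.1615, 0.0241, -0.3812]
wrist_torque [0.0379, 0.4849, -0.0103]
finger_gap 0.0847
[[0.0881, 0.8765, 0.4732], [0.9958, -0.0885, -0.0215], [0.023, 0.4731, -0.8807]]
tilt 28.27341960641727 to axis 3.1496279882213143
target [0.5546 0.0342 0.1361] shift cm [-0.06  0.05 -0.02] norm 0.08 q [ 0.314  0.342 -0.548  2.209  1.109  0.307 -1.278]
```

View pics/g1.png

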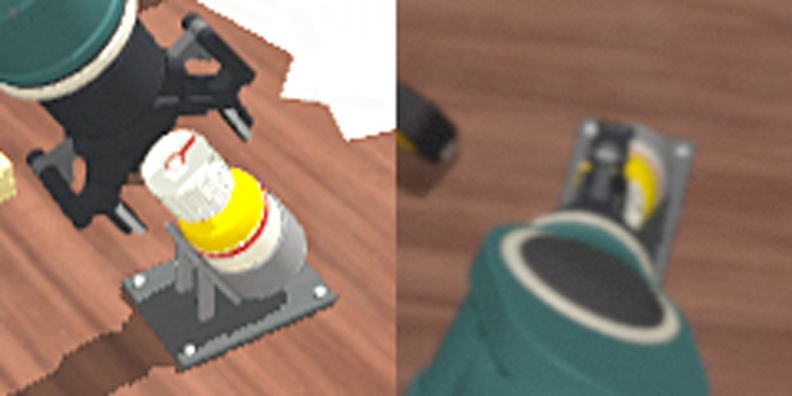

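The fingers straddle the cap: fingertips at (130,225) and (245,130), cap at (187,175), with the axis lined up. I'll close now.

Emit:
{"op": "jog_arm", "data": {"steps": [[[0,0,0],0,4],[[0,0,0],0,4],[[0,0,0],0,4],[[0,0,0],0,4],[[0,0,0],0,4],[[0,0,0],0,4]]}}

```text
time_s: 7.95
tcp_pos: [0.5542, 0.0346, 0.1364]
orientation: [2.648, -0.025, 1.479]
wrist_force: [-6.3, -1.1, 7.3]
finger_gap: 0.0473
```

Emit:
{"op": "jog_arm", "data": {"steps": [[[0,0,0.3],0,4],[[0,0,0.2],0,4]]}}

```text
time_s: 8.2
tcp_pos: [0.5561, 0.0347, 0.1334]
orientation: [2.646, -0.023, 1.479]
wrist_force: [-30.3, -2.8, 38.7]
finger_gap: 0.0474
```

```bash
python3 st.py
```

```text
time_s 8.2
joint_pos [0.3016, 0.3477, -0.5353, 2.2084, 1.1354, 0.3044, -1.3079]
tcp_pos [0.5561, 0.0347, 0.1334]
orientation [2.6456, -0.0229, 1.4791]
wrist_force [-30.2832, -2.8295, 38.6911]
wrist_torque [-1.0576, 1.9964, -0.8243]
finger_gap 0.0474
[[0.0915, 0.8748, 0.4757], [0.9955, -0.0914, -0.0235], [0.0229, 0.4758, -0.8793]]
tilt 28.444435063753815 to axis 2.972708115296246
```

Emit:
{"op": "jog_arm", "data": {"steps": [[[0,0,0],-0.1,4],[[0,0,0],-0.1,4]]}}

```text
time_s: 8.45
tcp_pos: [0.5567, 0.0351, 0.1334]
orientation: [2.65, 0.073, 1.658]
wrist_force: [-31.0, -0.4, 45.2]
finger_gap: 0.0469
```

```bash
python3 st.py
```

```text
time_s 8.45
joint_pos [0.3323, 0.355, -0.5709, 2.2065, 1.1552, 0.3156, -1.1191]
tcp_pos [0.5567, 0.0351, 0.1334]
orientation [2.6496, 0.0726, 1.6584]
wrist_force [-30.9722, -0.4133, 45.2107]
wrist_torque [-0.0318, 1.8958, -0.4267]
finger_gap 0.0469
[[-0.0873, 0.875, 0.4762], [0.9935, 0.1112, -0.0223], [-0.0725, 0.4711, -0.8791]]
tilt 28.468802960325153 to axis 3.019614456355673
```

Emit:
{"op": "jog_arm", "data": {"steps": [[[0,0,0],-0.15,4],[[0,0,0],-0.15,4],[[0,0,0],-0.15,4],[[0,0,0],-0.15,4]]}}

```text
time_s: 8.95
tcp_pos: [0.5558, 0.0352, 0.1328]
orientation: [2.767, 0.332, 2.215]
wrist_force: [-25.7, -7.0, 24.8]
finger_gap: 0.0471
```

```bash
python3 st.py
```

```text
time_s 8.95
joint_pos [0.4153, 0.3761, -0.6687, 2.2053, 1.2062, 0.352, -0.5537]
tcp_pos [0.5558, 0.0352, 0.1328]
orientation [2.7668, 0.3317, 2.2146]
wrist_force [-25.6681, -6.9542, 24.7568]
wrist_torque [-1.4911, 2.8052, -0.8656]
finger_gap 0.0471
[[-0.5675, 0.6728, 0.4747], [0.7562, 0.6539, -0.0227], [-0.3256, 0.3461, -0.8799]]
tilt 28.37493617756511 to axis 3.045602762779147
```

Still pressing, with about 33 N along the axis. I'll turn further.

Emit:
{"op": "jog_arm", "data": {"steps": [[[0,0,0.1],-0.15,4],[[0,0,0],-0.15,4],[[0,0,0],-0.15,4],[[0,0,0],-0.15,4]]}}

```text
time_s: 9.45
tcp_pos: [0.5564, 0.0339, 0.1308]
orientation: [3.026, 0.481, 2.847]
wrist_force: [-14.0, -2.9, 10.8]
finger_gap: 0.0474
```

```bash
python3 st.py
```

```text
time_s 9.45
joint_pos [0.484, 0.403, -0.7483, 2.2022, 1.2534, 0.3859, 0.0145]
tcp_pos [0.5564, 0.0339, 0.1308]
orientation [3.0262, 0.4808, 2.847]
wrist_force [-14.0039, -2.9353, 10.7725]
wrist_torque [0.3727, 1.948, -2.2215]
finger_gap 0.0474
[[-0.8484, 0.2375, 0.473], [0.2574, 0.966, -0.0232], [-0.4625, 0.1021, -0.8807]]
tilt 28.268242035251806 to axis 3.06823971851739
```

The torque about the axis rose to about 2 N m, which suggests the 45° stop, so the cap should be open. I'll ease the pressure and then lift along the axis.

Emit:
{"op": "jog_arm", "data": {"steps": [[[0,0,-0.3],0.05,4],[[0,0,-0.3],0,4],[[0,0,-0.2],0,4],[[0,0,0],0,4]]}}

```text
time_s: 9.95
tcp_pos: [0.5535, 0.0349, 0.1382]
orientation: [2.996, 0.475, 2.786]
wrist_force: [-0.7, -1.4, -0.7]
finger_gap: 0.0471
```

Emit:
{"op": "jog_arm", "data": {"steps": [[[0,0,-0.5],0,4],[[0,0,-0.5],0,4]]}}

```text
time_s: 10.2
tcp_pos: [0.5486, 0.0354, 0.1471]
orientation: [2.997, 0.474, 2.787]
wrist_force: [-0.2, 0.0, -1.2]
finger_gap: 0.047
```

```bash
python3 st.py
```

```text
time_s 10.2
joint_pos [0.522, 0.3606, -0.7892, 2.2106, 1.1566, 0.3886, 0.0456]
tcp_pos [0.5486, 0.0354, 0.1471]
orientation [2.9965, 0.4745, 2.7875]
wrist_force [-0.234, 0.0012, -1.2357]
wrist_torque [0.0324, 0.6301, -0.0297]
finger_gap 0.047
[[-0.8343, 0.2812, 0.4742], [0.3085, 0.951, -0.0212], [-0.4569, 0.1286, -0.8802]]
tilt 28.335389363461584 to axis 3.1347065710584845
```

It lifts freely. I'll keep lifting, then look.

Emit:
{"op": "jog_arm", "data": {"steps": [[[0,0,-1],0,4],[[0,0,-1],0,4],[[0,0,-2],0,4],[[0,0,-3],0,4],[[0,0,-4],0,4]]}}

```text
time_s: 10.82
tcp_pos: [0.5007, 0.0366, 0.2366]
orientation: [2.996, 0.474, 2.786]
wrist_force: [-0.6, -0.7, -0.2]
finger_gap: 0.0475
```

```bash
python3 st.py;  python3 - <<'E'
from h import *
a=grab('scene')['frame'][110:260,170:320,::-1]
cv2.imwrite('pics/g2.png',cv2.resize(a,None,fx=3.5,fy=3.5,interpolation=cv2.INTER_CUBIC))
E
```

```text
time_s 10.825
joint_pos [0.9394, 0.0886, -1.1613, 2.2295, 0.4811, 0.4352, 0.6566]
tcp_pos [0.5007, 0.0366, 0.2366]
orientation [2.9957, 0.474, 2.786]
wrist_force [-0.566, -0.6595, -0.1694]
wrist_torque [0.0207, 0.5583, -0.0363]
finger_gap 0.0475
[[-0.8341, 0.2822, 0.474], [0.3098, 0.9506, -0.0209], [-0.4565, 0.1294, -0.8803]]
tilt 28.325109936751613 to axis 3.1539890856680355
```

View pics/g2.png

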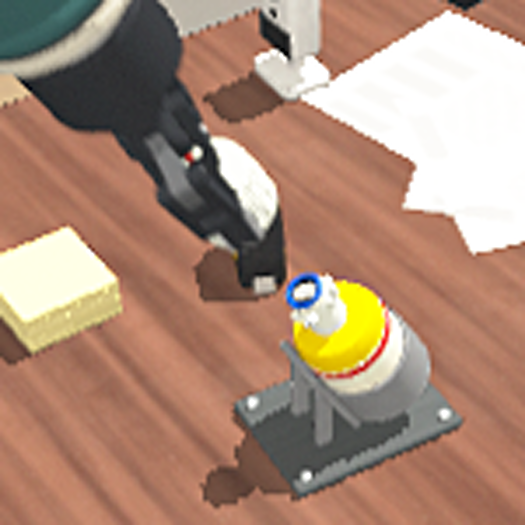

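The cap is off and held: the bare neck shows at (305,292) and the cap is in the fingers at (245,185). To stand the tool upright again I'll pull inwards, so that joint 6's lower stop swings it back.

Emit:
{"op": "jog_arm", "data": {"steps": [[[5,-1.7,-2.8],0,4],[[5,-1.7,-2.8],0,4],[[5,-1.7,-2.4],0,4]]}}

```text
time_s: 11.25
tcp_pos: [0.3802, 0.0337, 0.2297]
orientation: [3.021, 0.446, 2.799]
wrist_force: [-0.8, -0.4, -2.4]
finger_gap: 0.0468
```

```bash
python3 st.py
```

```text
time_s 11.25
joint_pos [0.7491, -0.3021, -0.8628, 2.4459, -0.3082, 0.4554, 1.3588]
tcp_pos [0.3802, 0.0337, 0.2297]
orientation [3.0211, 0.446, 2.7987]
wrist_force [-0.7841, -0.4256, -2.4177]
wrist_torque [0.0598, 0.6809, 0.0491]
finger_gap 0.0468
[[-0.8497, 0.285, 0.4437], [0.3034, 0.9524, -0.0307], [-0.4314, 0.1085, -0.8956]]
tilt 26.410049546223746 to axis 4.075227848084454
```

Emit:
{"op": "jog_arm", "data": {"steps": [[[4.7,-1.5,0.9],0,4],[[4.7,-1.5,0.9],0,4],[[4.7,-1.5,0.3],0,4]]}}

```text
time_s: 11.62
tcp_pos: [0.3169, 0.0485, 0.1827]
orientation: [3.055, 0.393, 2.803]
wrist_force: [-0.0, -0.2, -0.4]
finger_gap: 0.0471
```

```bash
python3 st.py
```

```text
time_s 11.625
joint_pos [0.7879, -0.3864, -0.99, 2.5693, -0.4539, 0.4389, 1.3985]
tcp_pos [0.3169, 0.0485, 0.1827]
orientation [3.0549, 0.3934, 2.8027]
wrist_force [-0.009, -0.1767, -0.4205]
wrist_torque [0.0357, 0.4398, -0.0358]
finger_gap 0.0471
[[-0.8711, 0.2999, 0.3889], [0.3071, 0.9506, -0.0453], [-0.3833, 0.08, -0.9202]]
tilt 23.051245734529324 to axis 6.988195275641665
```

Emit:
{"op": "jog_arm", "data": {"steps": [[[5.3,-1.8,-2.3],0,4],[[5.3,-1.8,-2.3],0,4],[[5.3,-1.8,-2.3],0,4],[[5.3,-1.8,-2.3],0,4]]}}

```text
time_s: 12.12
tcp_pos: [0.2761, 0.0794, 0.2042]
orientation: [3.066, 0.346, 2.821]
wrist_force: [-0.3, -0.6, -0.2]
finger_gap: 0.047
```

```bash
python3 st.py
```

```text
time_s 12.125
joint_pos [0.1132, -0.387, -0.5682, 2.5691, -0.0387, 0.5983, 0.8401]
tcp_pos [0.2761, 0.0794, 0.2042]
orientation [3.0657, 0.346, 2.8213]
wrist_force [-0.3463, -0.5941, -0.2112]
wrist_torque [0.0571, 0.4147, -0.0324]
finger_gap 0.047
[[-0.8929, 0.2896, 0.3448], [0.2962, 0.9545, -0.0345], [-0.3391, 0.0713, -0.938]]
tilt 20.27607324446724 to axis 9.77883407238269
```

Emit:
{"op": "jog_arm", "data": {"steps": [[[5.9,-1.9,0],0,4],[[5.9,-1.9,0],0,4],[[5.9,-1.9,0],0,4],[[5.9,-1.9,0],0,4]]}}

```text
time_s: 12.62
tcp_pos: [0.1658, 0.1551, 0.1992]
orientation: [3.134, 0.294, 2.824]
wrist_force: [0.0, 1.3, -0.8]
finger_gap: 0.0473
```

```bash
python3 st.py
```

```text
time_s 12.625
joint_pos [-0.5484, -0.3869, -0.5628, 2.5686, 0.1141, 0.8499, 0.0981]
tcp_pos [0.1658, 0.1551, 0.1992]
orientation [3.1343, 0.294, 2.8239]
wrist_force [0.0094, 1.286, -0.7592]
wrist_torque [0.1447, 0.326, -0.0095]
finger_gap 0.0473
[[-0.9092, 0.3103, 0.2776], [0.299, 0.9506, -0.0836], [-0.2898, 0.007, -0.9571]]
tilt 16.849803910921406 to axis 13.58467742791624
```

Emit:
{"op": "jog_arm", "data": {"steps": [[[-3.5,-4,1],0,4],[[-3.5,-4,1],0,4],[[-3.5,-4,1],0,4],[[-3.5,-4,1],0,4],[[-3.5,-4,1],0,4]]}}

```text
time_s: 13.25
tcp_pos: [0.297, -0.0565, 0.2093]
orientation: [-3.124, 0.278, 2.824]
wrist_force: [2.2, 2.1, 0.9]
finger_gap: 0.0469
```

```bash
python3 st.py
```

```text
time_s 13.25
joint_pos [-0.1166, -0.3127, 0.0826, 2.5268, 0.2183, 0.6819, 1.0634]
tcp_pos [0.297, -0.0565, 0.2093]
orientation [-3.1238, 0.278, 2.8243]
wrist_force [2.1989, 2.1031, 0.8809]
wrist_torque [0.2289, 0.1531, 0.0153]
finger_gap 0.0469
[[-0.9136, 0.3166, 0.2552], [0.3, 0.9484, -0.1025], [-0.2745, -0.0171, -0.9614]]
tilt 15.960926695990103 to axis 14.975400681847123
```

Emit:
{"op": "jog_arm", "data": {"steps": [[[6,-1,0],0,4],[[6,-1,0],0,4],[[6,-1,0],0,4]]}}

```text
time_s: 13.62
tcp_pos: [0.2542, -0.0465, 0.2027]
orientation: [-3.123, 0.231, 2.824]
wrist_force: [-0.3, 1.0, -0.2]
finger_gap: 0.0473
```

```bash
python3 st.py
```

```text
time_s 13.625
joint_pos [0.3812, -0.3863, -0.3302, 2.5688, -0.0696, 0.722, 1.3583]
tcp_pos [0.2542, -0.0465, 0.2027]
orientation [-3.1227, 0.2308, 2.8238]
wrist_force [-0.3269, 1.0377, -0.1946]
wrist_torque [0.1663, 0.2682, -0.0183]
finger_gap 0.0473
[[-0.9247, 0.3165, 0.2114], [0.3042, 0.9484, -0.0894], [-0.2287, -0.0183, -0.9733]]
tilt 13.266537105449112 to axis 17.500389532769756
```

Emit:
{"op": "jog_arm", "data": {"steps": [[[6,-1.5,0],0,4],[[6,-1.5,0],0,4],[[6,-1.5,0],0,4],[[6,-1.5,0],0,4],[[6,-1.5,0],0,4]]}}

```text
time_s: 14.25
tcp_pos: [0.1867, -0.0708, 0.1901]
orientation: [-3.096, 0.01, 2.814]
wrist_force: [0.4, -0.7, -0.5]
finger_gap: 0.0473
```

```bash
python3 st.py
```

```text
time_s 14.25
joint_pos [0.7774, -0.3869, -0.4906, 2.5691, -0.1679, 0.915, 1.6622]
tcp_pos [0.1867, -0.0708, 0.1901]
orientation [-3.0958, 0.0098, 2.8137]
wrist_force [0.392, -0.7339, -0.5058]
wrist_torque [0.033, 0.0517, -0.0182]
finger_gap 0.0473
[[-0.9467, 0.3222, -0.0055], [0.322, 0.9456, -0.0464], [-0.0098, -0.0457, -0.9989]]
tilt 2.6803683367837547 to axis 30.05603211607974
```

The tool is nearly upright at 2.7°. Now I'll move over the note block.

Emit:
{"op": "jog_arm", "data": {"steps": [[[-2.19,5.09,0.54],0,4],[[-2.19,5.09,0.54],0,4],[[-2.19,5.09,0.54],0,4],[[-2.19,5.09,0.54],0,4],[[-2.19,5.09,0.54],0,4],[[-2.19,5.09,0.54],0,4],[[-2.19,5.09,0.54],0,4],[[-2.19,5.09,0.54],0,4],[[0,0,0],0,4]]}}

```text
time_s: 15.38
tcp_pos: [0.4691, 0.2404, 0.1301]
orientation: [-3.09, 0.004, 2.818]
wrist_force: [-0.4, -0.8, -0.3]
finger_gap: 0.0473
```

```bash
python3 st.py;  python3 - <<'E'
from h import *
f=grab('scene');g=grab('top')
a=f['frame'][100:250,110:260,::-1];b=g['frame'][160:310,100:250,::-1]
cv2.imwrite('pics/g3.png',cv2.resize(np.hstack([a,b]),None,fx=2.65,fy=2.65,interpolation=cv2.INTER_CUBIC))
E
```

```text
time_s 15.375
joint_pos [0.1634, 0.5976, -0.9221, 1.9146, 0.6109, 0.9786, 0.1875]
tcp_pos [0.4691, 0.2404, 0.1301]
orientation [-3.0902, 0.004, 2.8176]
wrist_force [-0.3992, -0.7864, -0.2741]
wrist_torque [0.0715, 0.0594, -0.013]
finger_gap 0.0473
[[-0.948, 0.3181, -0.0126], [0.3183, 0.9467, -0.05], [-0.004, -0.0514, -0.9987]]
tilt 2.954290332191088 to axis 30.451232091950764
```

View pics/g3.png

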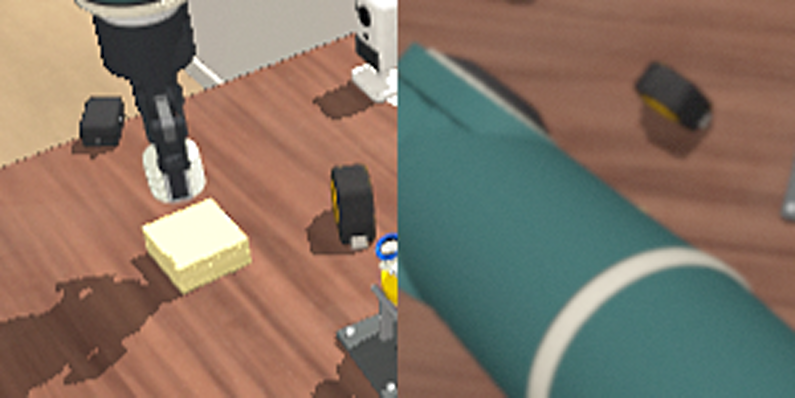

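The cap hangs upright in the fingers at (175,170), just off the block centre at (197,240). I'll centre it and descend.

Emit:
{"op": "jog_arm", "data": {"steps": [[[-0.5,1.1,2.2],0,4],[[-0.45,1.15,2.2],0,4],[[0,0,1.6],0,4],[[0,0,0.4],0,4],[[0,0,0],0,4]]}}

```text
time_s: 16.1
tcp_pos: [0.4836, 0.2517, 0.0666]
orientation: [-3.089, 0.006, 2.815]
wrist_force: [-0.5, -0.5, 0.8]
finger_gap: 0.0472
```

```bash
python3 st.py;  python3 - <<'E'
from h import *
f=grab('scene')
a=f['frame'][130:230,130:260,::-1]
cv2.imwrite('pics/g4.png',cv2.resize(a,None,fx=5,fy=5,interpolation=cv2.INTER_CUBIC))
E
```

```text
time_s 16.1
joint_pos [0.0787, 0.7108, -0.8338, 1.8987, 0.7133, 0.9031, 0.1123]
tcp_pos [0.4836, 0.2517, 0.0666]
orientation [-3.0885, 0.0057, 2.8152]
wrist_force [-0.4719, -0.4705, 0.805]
wrist_torque [0.0546, -0.0243, -0.0244]
finger_gap 0.0472
[[-0.9472, 0.3205, -0.0116], [0.3207, 0.9458, -0.0521], [-0.0057, -0.053, -0.9986]]
tilt 3.0585477786717306 to axis 30.388779345445233
```

View pics/g4.png

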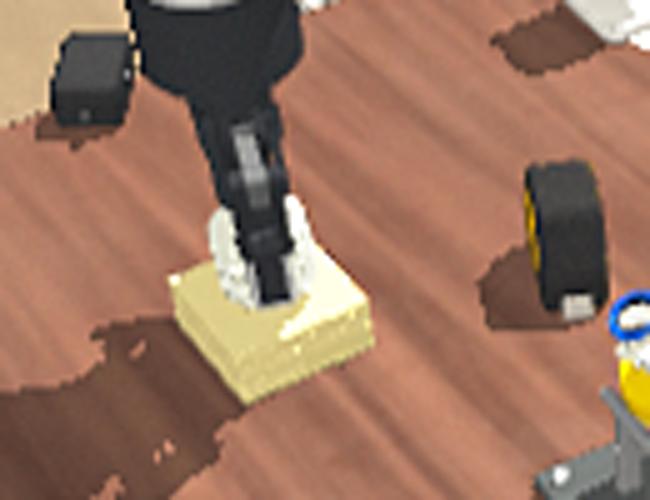

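The cap is just above the block: its base centre is near (262,285) and the block top's centre near (272,293). I'll descend in small steps until it touches.

Emit:
{"op": "jog_arm", "data": {"steps": [[[0,0.3,0.2],0,4],[[0,0,0.2],0,4],[[0,0,0],0,4]]}}

```text
time_s: 16.52
tcp_pos: [0.4846, 0.2548, 0.0619]
orientation: [-3.089, 0.005, 2.815]
wrist_force: [0.1, 0.4, -0.1]
finger_gap: 0.0468
```

Emit:
{"op": "jog_arm", "data": {"steps": [[[0,0,0.2],0,4],[[0,0,0],0,4]]}}

```text
time_s: 16.77
tcp_pos: [0.4846, 0.2546, 0.0598]
orientation: [-3.088, 0.005, 2.815]
wrist_force: [-0.2, 0.2, 0.5]
finger_gap: 0.0469
```

Emit:
{"op": "jog_arm", "data": {"steps": [[[0,0,0.2],0,4],[[0,0,0],0,4]]}}

```text
time_s: 17.02
tcp_pos: [0.4846, 0.2545, 0.0578]
orientation: [-3.088, 0.005, 2.815]
wrist_force: [0.6, 0.4, 0.4]
finger_gap: 0.0474
```

Emit:
{"op": "jog_arm", "data": {"steps": [[[0,0,0.15],0,4],[[0,0,0],0,4]]}}

```text
time_s: 17.27
tcp_pos: [0.4848, 0.2546, 0.0571]
orientation: [-3.089, 0.006, 2.815]
wrist_force: [-2.5, -4.1, 13.7]
finger_gap: 0.0472
```

Emit:
{"op": "jog_arm", "data": {"steps": [[[0,0,0.15],0,4],[[0,0,0],0,4]]}}

```text
time_s: 17.52
tcp_pos: [0.4856, 0.2556, 0.0565]
orientation: [-3.091, 0.007, 2.816]
wrist_force: [-1.1, -0.1, 22.3]
finger_gap: 0.0473
```

```bash
python3 - <<'E'
from h import *
f=grab('scene')
a=f['frame'][165:215,155:215,::-1]
cv2.imwrite('pics/g5.png',cv2.resize(a,None,fx=11,fy=11,interpolation=cv2.INTER_CUBIC))
E
```

```text
(no output)
```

View pics/g5.png

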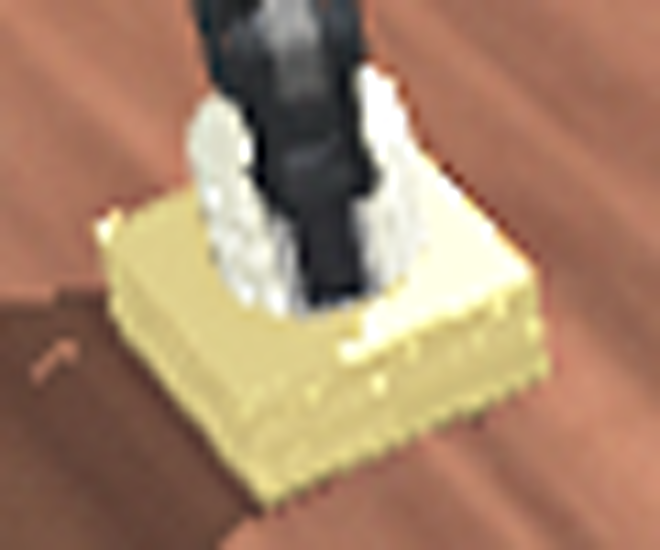

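The cap's rim meets the block at (315,315), below the fingertip at (335,305), and is nearly centred (block centre about (317,245)). I'll ease off and open slowly.

Emit:
{"op": "jog_arm", "data": {"steps": [[[0,0,-0.1],0,4],[[0,0,0],0,5.2],[[0,0,0],0,5.8],[[0,0,0],0,7],[[0,0,0],0,8.5],[[0,0,0],0,8.5],[[0,0,0],0,8.5],[[0,0,0],0,8.5]]}}

```text
time_s: 18.58
tcp_pos: [0.4846, 0.2545, 0.056]
orientation: [-3.089, 0.005, 2.815]
wrist_force: [-0.4, 0.1, -0.5]
finger_gap: 0.0852
```

```bash
python3 st.py
```

```text
time_s 18.575
joint_pos [0.0642, 0.7289, -0.8202, 1.8962, 0.7288, 0.8902, 0.0991]
tcp_pos [0.4846, 0.2545, 0.056]
orientation [-3.0887, 0.0054, 2.8154]
wrist_force [-0.4084, 0.0602, -0.4586]
wrist_torque [0.1241, 0.021, -0.0188]
finger_gap 0.0852
[[-0.9473, 0.3202, -0.0118], [0.3204, 0.9459, -0.0519], [-0.0054, -0.0529, -0.9986]]
tilt 3.048648281702275 to axis 30.401798685868872
```

Released. I'll retreat upward slowly, then faster and away.

Emit:
{"op": "jog_arm", "data": {"steps": [[[0,0,-1.5],0,8.5],[[0,0,-2.5],0,8.5],[[0,0,-4],0,8.5],[[0,0,-5],0,8.5],[[3,-3,-4],0,8.5],[[3,-3,-4],0,8.5],[[3,-3,-4],0,8.5],[[0,0,0],0,8.5]]}}

```text
time_s: 19.58
tcp_pos: [0.3774, 0.212, 0.3092]
orientation: [-3.088, 0.014, 2.814]
wrist_force: [1.2, -0.4, 0.1]
finger_gap: 0.085
```

```bash
python3 st.py; python3 - <<'E'
from h import *
f=grab('scene');g=grab('top')
P=cloud(f);c=np.array([.4845,.2555])
r=np.linalg.norm(P[...,:2]-c,axis=-1)
m=(r<.045)&(abs(P[...,2]-.069)<.004);print('cap top',m.sum(),P[m].mean(0),cv2.minEnclosingCircle(P[m][:,:2].astype(np.float32)*1000))
q=P[m];k=np.linalg.lstsq(np.c_[q[:,:2],np.ones(len(q))],q[:,2],rcond=None)[0];print('slope deg',np.degrees(np.hypot(*k[:2])))
m=(r<.08)&(abs(P[...,2]-.032)<.006);print('block',cv2.minAreaRect(P[m][:,:2].astype(np.float32)*1000))
a=f['frame'][130:280,130:280,::-1]
b=g['frame'][130:280,100:250,::-1]
cv2.imwrite('pics/g6.png',cv2.resize(np.hstack([a,b]),None,fx=2.65,fy=2.65,interpolation=cv2.INTER_CUBIC))
E
```

```text
time_s 19.575
joint_pos [0.5356, 0.1273, -1.2118, 1.9461, 0.1719, 1.1937, 0.5001]
tcp_pos [0.3774, 0.212, 0.3092]
orientation [-3.088, 0.0139, 2.8139]
wrist_force [1.2149, -0.3516, 0.06]
wrist_torque [0.0547, -0.0345, 0.0169]
finger_gap 0.085
[[-0.9467, 0.3221, -0.0041], [0.3218, 0.9452, -0.0552], [-0.0139, -0.0535, -0.9985]]
tilt 3.1710347321353494 to axis 29.950450359678737
cap top 209 [0.48507781 0.25086389 0.06973626] ((487.314208984375, 251.74441528320312), 25.320390701293945)
slope deg 2.167772610948547
block ((485.2986145019531, 254.8748779296875), (78.58048248291016, 76.55039978027344), 87.74956512451172)
```

View pics/g6.png

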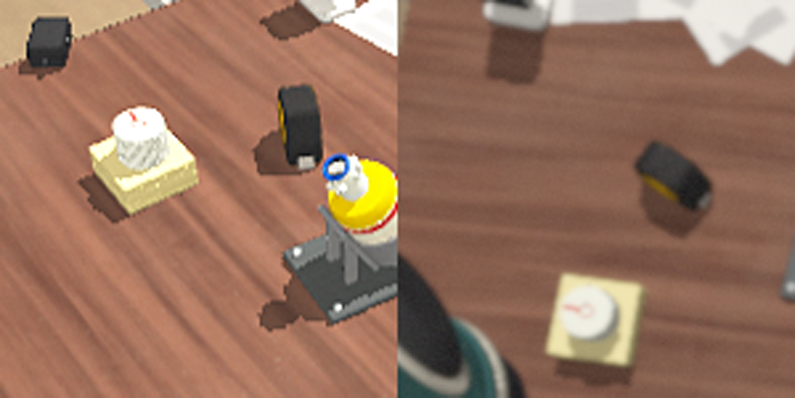

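The cap stands top up in the middle of the block: its top is at (138,125) in the scene crop and (590,313) in the top crop. Its centre is about 4 mm from the block's, the block lies flat and the gripper is clear. I'll hand in.

```bash
python3 -c "
from bench import bot
print(bot.close_job())"
```

```text
the job is handed in; nothing more can be done
None
```

The cap is off the canister and stands top up on the note block, released, and the job is handed in at about 19.6 s of the 42 s. The hand-in gave no verdict.

**How it was done:**
- **Tilting the tool:** the jog command cannot tilt the tool, so I pushed it against the edge of its reach to lean it 29°, about 3° off the cap's axis.
- **Opening:** I gripped the cap, pressed it down with up to about 55 N and turned it 80° anticlockwise. The torque then rose to about 2 N m, which I took to be the stop. After I eased off, the cap lifted away without resistance.
- **Placing:** I brought the tool back to within 3° of vertical by pulling in close to the base. I then lowered the cap onto the block until it pressed with about 22 N, opened the fingers and moved clear.

**Last checks:**
- **Cap and block:** the cap's centre is about 4 mm from the block's. Its top is at about 70 mm, as expected for standing on the block. The depth fit shows about 2° of slope, close to its noise.
- **Bystanders:** the tape measure looks unmoved in the last picture. The carton and glue stick were outside that crop and not measured again, but the arm never worked near them.
- **Not measured:** I did not measure the ring's opening angle directly, only inferred it from the torque and the free lift. That the cap was touching the block while still gripped comes from the force and one picture.

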